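Clamp a storage pot in the one-handed opening stand

TASK

Stand the olive storage pot on the wooden plate of the clamp stand, and, with the clamp still open, push it fully home into the white V-shaped nest, upright. Then push the red clamp handle down over centre until it rests on its stop screw, so that the rubber pad holds the pot down; never push on the handle, or push the pot against the nest, with more than about 25 N. Let go, and leave the spice jar, jam jar and blue-lidded tub where they stand.

Things in the scene. Friction and masses are not known exactly. Their poses are not given: they have to be found in the camera images.
- clamp_fixture: Clamp stand, fixed to the worktop: wooden plate 310 x 100 mm, its top 12 mm above the worktop, with a steel toggle clamp and white V nest. Origin on the worktop; x along the stand from handle end to pot end, y across, z up. Plate: x = -125 to +185 mm, y = +-50 mm. Clamp bracket: x = -45 to 19 mm, 90 mm high. Plate free for the pot at x = 95 to 185 mm; the pot comes in from +x.
- nest_seat (a point): Where the pot's centre (half-way up) is when it stands on the plate fully home in the V nest: stand x = 90, y = 0, 38.5 mm above the worktop; axes as the stand.
- v_nest: White V-shaped nest on the plate, fixed: two walls 28 mm high above the plate and 10 mm thick, open towards stand +x, touching the seated pot at 50 degrees either side of its inner end; they spread to y = +-37 mm. Origin and axes as the stand.
- clamp_arm: Steel hold-down arm on the bracket; origin at its pivot (stand x = 5, 68 mm above the worktop). Linked to the handle: it swings down as the handle is pushed down. At the start (clamp open) it stands up steeply over stand x = -30 to 50 mm, up to 175 mm above the worktop.
- pot_mid (a point): Centre, half-way up, of the loose olive-green storage pot with screw lid: 53 mm high, 50 mm diameter below (up to 30 mm), 53 mm at the lid; about 0.2 kg; starts upright on the worktop. z up along the pot.
- handle_grip (a point): Centre of the red grip of the clamp handle, 105 mm from the handle's pivot. The grip is 62 mm long (76 to 138 mm from the pivot), 28 mm wide, 16 mm thick. x points along the handle to its pivot, y along the pivot axis, z out of its upper face, on which to push. It stays where it is left (friction: 5 to 6 N at the grip).
- clamp_handle: Clamp handle; origin at its pivot (stand x = -33, y = 0, 81 mm above the worktop), axes as handle_grip. It points to stand -x, at first 55 degrees above level; pushed down with the pot in the nest, it resists with up to 10 N or so at the grip just before centre (2 degrees below level), then less, then stops rigidly on the stop screw somewhere 4 to 11 degrees below level.
- clamp_stop: Aluminium stop block 22 x 26 x 36 mm on the plate under the handle, at stand x = -98 mm (origin: centre of its underside), with a black-domed set screw in its top on which the closed handle rests. The screw is set anew each time; its height is not reported and must be felt.
- clamp_pad: Round-ended rubber pad, 22 mm diameter, on a sprung spindle at the end of the hold-down arm; origin at its lowest point when closed. Springs and linkage give, so that closed on the seated pot it presses with 10 to 25 N.
- spice_jar: Bystander: spice jar with dark cap, 41 mm diameter, 105 mm high; origin under its centre.
- jam_jar: Bystander: red jam jar with green lid, 62 mm diameter, 86 mm high; origin under its centre.
- blue_tub: Bystander: white vitamin tub with blue lid, 64 mm diameter, 83 mm high; origin under its centre.
Not all that is in view belongs to the job. Of the things like the part that bears pot_mid, leave any that is orange; of the rest the smaller one is meant.

How it is judged:
On the way:
1. The pot stands upright, fully home in the nest (centre within 3 mm), with the clamp still open (distance between pot_mid and nest_seat below 0.003 m and angle between pot_mid's own z axis and vertical below 0.06 rad and height (world z) of handle_grip above 0.12 m), for 0.2 s.
At the end, for the whole second after the job is handed in: The pot is at rest, upright (within 0.06 rad) and home in the nest (centre within 3.5 mm), pressed down by the pad with over 8 N, and the handle, past centre, rests on its stop screw (contact over 0.8 N) (distance between pot_mid and nest_seat below 0.0035 m and angle between pot_mid's own z axis and vertical below 0.06 rad and contact force between clamp_pad and storage_pot above 8 N and contact force between clamp_handle and clamp_stop above 0.8 N and height (world z) of handle_grip below 0.0755 m and linear speed of storage_pot below 0.01 m/s); the robot touches nothing.
It fails at once if Over 25 N pushed on the clamp handle (contact force between any of the fingers, the arm and clamp_handle above 25 N).
It fails at once if The pot pushed against the V nest with over 25 N while the clamp is open (contact force between storage_pot and v_nest above 25 N and height (world z) of handle_grip above 0.12 m).
It fails at once if Spice jar, jam jar or tub moved over 30 mm (distance of any of spice_jar, jam_jar, blue_tub from where it was at the start of the episode above 0.03 m).
It also fails if it takes over 72 s, if anything falls off the work surface, if the arm or the gripper's body presses on something with over 40 N, if the wrist force passes 120 N, or if a joint passes its speed limit or range.

ROBOT

A 6-joint arm with a two-finger parallel gripper is mounted at the origin on a cart in front of the work surface, level with it; the furniture and walls round the work are solid. World frame = base frame: x ahead of the robot, y to its left, z up, the work surface at z = 0. Lengths are in m, angles in rad, forces in N, time in s.
With the tool pointing down it reaches from about 0.325 to 0.85 m from the base axis. Payload 4.4 kg.
Tool frame: the origin (TCP) lies between the finger pads; the fingertips stand 22 mm ahead of it and the grasp point (between the pads) lies 3 mm ahead of it; z points along the fingers, y is the line along which they close (so a half turn about z gives the same grasp; the last joint's range is limited). The gripper opens to 94 mm and grips with 3 to 60 N. Pads are 16 mm wide; open, the fingers measure 119 mm over their backs; the gripper's body (75 mm by 177 mm) begins 78 mm behind the grasp point.
Start: joints at [-1.383, 0.207, 1.542, -0, 1.393, -0.15], TCP at [0.191, -0.543, 0.227] pointing down, gripper open.
Joint ranges: [-2.73, 2.73], [-0.86, 2.22], [0.23, 2.46], [-1.11, 4.25], [0.08, 2.63], [-2.82, 2.82]. Speed limits (rad/s): [2.79, 2.79, 3.14, 3.14, 3.14, 3.14].

INTERFACE

Orientations are given as [roll, pitch, yaw] about the fixed x, y, z axes, in that order (R = Rz(yaw) Ry(pitch) Rx(roll)).
In Python, from cell import bot gives the robot as it stands.
- The arm moves only by the shell command python3 -m pendant 'ROWS' [FORCE]. ROWS is JSON, a list of rows, each an object of numbers: "ax", "ay", "az": the turn, a rotation vector about the tool's x, y, z in degrees; "dx", "dy", "dz": the shift along the tool's x, y, z in cm; "claw": the opening, from -1 (shut) to 1 (fully open). A call has 1 to 5 rows; each row is the pose to reach, as a shift and turn from the pose commanded when the call began, along the tool's axes at that moment; what a row does not reach only later rows make up. A row lasts 1/8 s, in which the tool goes at most 62.5 mm and 10.7 degrees, less where a joint would pass 70% of its speed; a pose out of reach is approached as far as the arm can. A call with a gripper value outside its range is refused whole. The fingers move at their own pace and stop on an object; FORCE is the grip in N (left out, the last holds). Time passes only in rows, so rows that repeat a pose let the fingers close. It gives the time, the measured TCP pose, the force, the opening and the grip force at its end, in the units of the state.
- bot.sense(): the state, without advancing time (a new reading comes with each control period).
- bot.capture(name): name is "scene" or "top" or "wrist"; returns the picture (420x560x3 uint8, red, green, blue); there is no depth.
- bot.camera_model(name): a dict with "fx", "fy", "cx", "cy" (pixels), "eye" and "attitude" of the camera in the world. Camera axes: x right, y up, looking along -z (the intrinsics and any distortion apply to the point x, -y, -z); pixel columns grow to the right and rows downward; lengths in m; the calibration is good to about 2 mm. A picture is of the moment at which its call begins: read the wrist's pose just before it. camera_model takes no time and is no camera call; for the wrist camera it gives the pose at the moment of the call.
- bot.close_job(): hands the job in; it is judged then, once.
The state is a dict: "clock": time; "q": joint angles; "dq": joint speeds; "joint_torque": joint torques, N m; "position": TCP position; "orientation": TCP orientation; "force": force on the tool from outside, world axes, zero at the start; "moment": the same for the moment, N m; "gripper_width": finger opening in m; "grip_force": force on a finger pad.
Only numpy, scipy, OpenCV 4.12 (cv2) and the standard library are available. Lean on these libraries where they do the work, as an engineer would, in place of code of your own. Each camera call takes 0.05 s, during which the arm holds its last target. There are 200 camera calls.

## Working session

There is one attempt and no reset: what is moved stays moved. The work goes in short steps, Python scripts to look and compute and a shell command to move; the robot and the scene stay as the last step left them, time stands still between calls to the robot, and variables do not carry over. Pictures are saved under pics/ and viewed, at most 10 in all, crops included, and the job is handed in when it is done.

```bash
mkdir -p pics; ls
python3 - <<'E'
from cell import bot
import cv2,numpy as np
for n in ["scene","top"]:
    im=bot.capture(n); cv2.imwrite(f"pics/{n}0.png",im[:,:,::-1]); print(n,bot.camera_model(n))
print(bot.camera_model("wrist")); print(bot.sense())
a=cv2.imread("pics/scene0.png");b=cv2.imread("pics/top0.png")
cv2.imwrite("pics/both.png",cv2.resize(np.vstack([a,b]),(400,600)))
E
```

```text
pics
scene {'fx': 427.91923322060285, 'fy': 427.91923322060285, 'cx': 287.0833120193904, 'cy': 215.99836639842937, 'eye': array([-0.12183025,  0.7063439 ,  1.15259572]), 'attitude': array([ 0.75482996, -0.01776671, -2.42081914])}
top {'fx': 503.6814176234787, 'fy': 503.6814176234787, 'cx': 272.9114178081622, 'cy': 207.7078403538233, 'eye': array([-0.58465859, -0.03599326,  1.47470557]), 'attitude': array([ 0.65212872,  0.01597401, -1.56926745])}
{'fx': 334.1179711895708, 'fy': 334.1179711895708, 'cx': 278.1254075477456, 'cy': 210.89916296755058, 'eye': array([ 0.26102532, -0.51715786,  0.38398456]), 'attitude': array([-0.26259572,  0.00228318, -1.23290835])}
{'clock': 0.1, 'q': array([-1.38353579e+00,  2.07358273e-01,  1.54281406e+00, -8.27586832e-07,
        1.39351625e+00, -1.50519988e-01]), 'dq': array([ 0.00042772, -0.00173529, -0.00471215, -0.00147828,  0.00099334,
        0.00018633]), 'joint_torque': array([ 6.29023975e-05, -3.71861994e+01, -2.82291108e+01,  7.00282725e-02,
        3.10984533e-02, -5.01720683e-05]), 'position': array([ 0.19039864, -0.54182418,  0.22639215]), 'orientation': array([-3.13952030e+00, -3.13483965e-04,  3.37780347e-01]), 'force': array([-0.56750937,  0.75276143, -0.53649355]), 'moment': array([ 0.01876831,  0.02804483, -0.05232231]), 'grip_force': 0.0, 'gripper_width': 0.09397761738739546}
```

View pics/scene0.png

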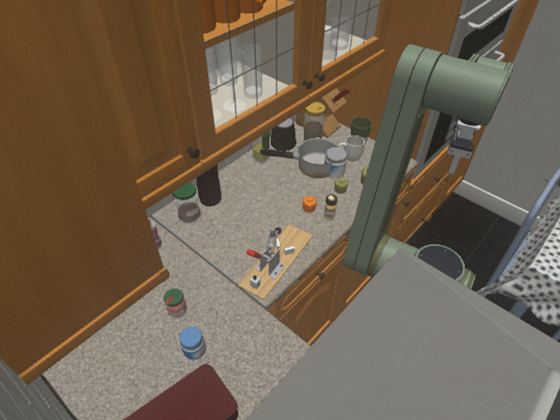

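View pics/top0.png

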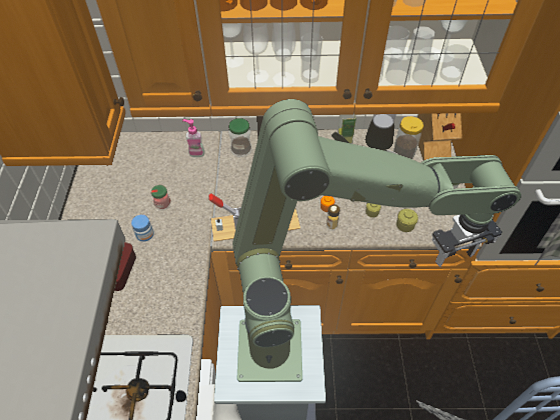

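The scene view shows the stand at about (275,262): stop block (255,281), white nest (289,250), red grip (253,253). Look-alikes in the top view: orange pot (327,203), olive (373,209) and larger olive (407,219). In the scene view these are (309,204), (341,185) and (367,175). Olive and smaller should be (373,209) top, which I'll confirm in a crop with measurements.

```bash
cat > h.py <<'E'
import numpy as np,cv2
from scipy.spatial.transform import Rotation as R
def ray(m,u,v):
    d=np.array([(u-m['cx'])/m['fx'],-(v-m['cy'])/m['fy'],-1.])
    return np.array(m['eye']),R.from_euler('xyz',m['attitude']).apply(d)
def plane(m,u,v,z):
    e,d=ray(m,u,v); return e+d*(z-e[2])/d[2]
def proj(m,p):
    c=R.from_euler('xyz',m['attitude']).inv().apply(np.array(p)-m['eye'])
    return m['cx']-m['fx']*c[0]/c[2], m['cy']+m['fy']*c[1]/c[2]
def blobs(im,lo,hi,amin=20):  # im RGB
    hsv=cv2.cvtColor(im,cv2.COLOR_RGB2HSV); k=cv2.inRange(hsv,lo,hi)
    n,l,s,c=cv2.connectedComponentsWithStats(k)
    return [(s[i],c[i],l==i) for i in range(1,n) if s[i][4]>=amin]
E
python3 - <<'E'
from h import *; from cell import bot
for n in ["scene","top"]:
    im=cv2.imread(f"pics/{n}0.png")[:,:,::-1].copy(); m=bot.camera_model(n)
    print(n)
    for s,c,_ in blobs(im,(24,70,50),(40,255,255),40):
        print("olive",s,c.round(1),plane(m,*c,.03).round(3))
    for s,c,k in blobs(im,(12,70,150),(24,190,255),150):
        if s[4]<4000 and 150<c[1]<310:
            cn=cv2.boxPoints(cv2.minAreaRect(np.argwhere(k)[:,::-1].astype(np.float32)))
            print("wood",s,[(p.round(1).tolist(),plane(m,*p,.012).round(3).tolist()) for p in cn])
a=cv2.imread("pics/scene0.png"); b=cv2.imread("pics/top0.png")
A=cv2.resize(a[160:310,225:385],(640,600),interpolation=2)[:, :]
B=cv2.resize(b[180:260,300:430],(650,400),interpolation=2)
cv2.imwrite("pics/c1.png",cv2.resize(np.vstack([cv2.resize(a[165:305,230:390],(560,490),interpolation=2)[:, :],np.hstack([cv2.resize(b[190:235,300:430],(560,194),interpolation=2)])])[:, :],(480,590)))
E
```

```text
scene
olive [354 117  15  12  65] [360.8 121.8] [ 0.701 -0.771  0.03 ]
olive [253 139  14  22 142] [258.7 151.8] [ 0.892 -0.297  0.03 ]
olive [361 167   7  17  62] [363.7 173.8] [ 0.486 -0.479  0.03 ]
olive [335 178  13  15 162] [340.6 184.8] [ 0.516 -0.365  0.03 ]
wood [136 155  46  28 154] [([135.5, 180.1999969482422], [1.14, 0.143, 0.012]), ([180.3000030517578, 153.8000030517578], [1.142, -0.081, 0.012]), ([181.8000030517578, 156.3000030517578], [1.124, -0.074, 0.012]), ([137.0, 182.8000030517578], [1.124, 0.147, 0.012])]
wood [ 238  224   74   75 1478] [([237.8000030517578, 284.29998779296875], [0.491, 0.216, 0.012]), ([289.3999938964844, 218.0], [0.559, -0.111, 0.012]), ([312.5, 235.89999389648438], [0.442, -0.101, 0.012]), ([260.8999938964844, 302.29998779296875], [0.391, 0.214, 0.012])]
top
olive [366 203  15  14 170] [372.4 209.3] [ 0.508 -0.368  0.03 ]
olive [397 209  21  23 389] [406.7 219.8] [ 0.46  -0.483  0.03 ]
olive [238 248  40  17 177] [256.2 252.9] [0.327 0.045 0.03 ]
olive [254 320  35   9  43] [271.3 321.9] [ 0.076 -0.007  0.03 ]
olive [255 325  34  10  94] [271.5 327.7] [ 0.058 -0.008  0.03 ]
wood [288 209  13  21 153] [([284.3999938964844, 210.89999389648438], [0.517, -0.053, 0.012]), ([296.29998779296875, 208.5], [0.528, -0.096, 0.012]), ([300.20001220703125, 227.8000030517578], [0.442, -0.108, 0.012]), ([288.20001220703125, 230.1999969482422], [0.432, -0.065, 0.012])]
wood [211 215  25  27 453] [([209.8000030517578, 217.6999969482422], [0.489, 0.217, 0.012]), ([232.8000030517578, 214.5], [0.503, 0.134, 0.012]), ([236.10000610351562, 237.8000030517578], [0.401, 0.118, 0.012]), ([213.1999969482422, 241.10000610351562], [0.388, 0.197, 0.012])]
wood [462 295  74   5 165] [([461.8999938964844, 298.79998779296875], [0.16, -0.614, 0.012]), ([462.0, 295.0], [0.174, -0.618, 0.012]), ([535.0, 297.0], [0.165, -0.847, 0.012]), ([534.9000244140625, 300.79998779296875], [0.152, -0.843, 0.012])]
```

View pics/c1.png

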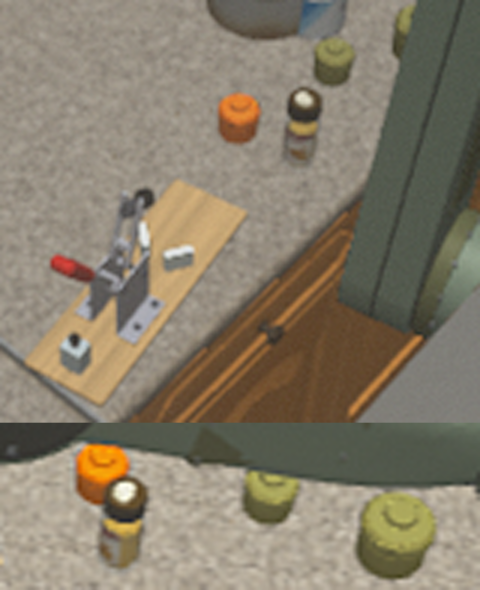

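The smaller olive pot is confirmed: top (372,209), scene (341,185), both rays meeting near (0.512,-0.367). The larger olive is at (407,219) top and the orange one is excluded. Stand +x points to about world -y. Going above the pot now.

```bash
python3 -m pendant '[{"dx":6,"dy":-1,"az":10},{"dx":12,"dy":-2,"az":20},{"dx":18,"dy":-3,"az":30},{"dx":24,"dy":-4,"az":40},{"dx":30,"dy":-5,"az":50}]'; python3 -c "
from cell import bot;s=bot.sense();print(s['position'],s['orientation'],s['q'])"
```

```text
[ 0.19039864 -0.54182418  0.22639215] [-3.13952030e+00 -3.13483965e-04  3.37780347e-01] [-1.38353579e+00  2.07358273e-01  1.54281406e+00 -8.27586832e-07
  1.39351625e+00 -1.50519988e-01]validation failed for argument at $[0]...
```

```bash
python3 -m pendant '[{"ax":0,"ay":0,"az":10,"dx":6,"dy":-1,"dz":0,"claw":1},{"ax":0,"ay":0,"az":20,"dx":12,"dy":-2,"dz":0,"claw":1},{"ax":0,"ay":0,"az":30,"dx":18,"dy":-3,"dz":0,"claw":1},{"ax":0,"ay":0,"az":40,"dx":24,"dy":-4,"dz":0,"claw":1},{"ax":0,"ay":0,"az":50,"dx":30,"dy":-5,"dz":0,"claw":1}]'; python3 -c "
from cell import bot;s=bot.sense();print(s['position'],s['orientation'],s['q'])"
```

```text
clock: 0.72
position: [0.4509, -0.3989, 0.2269]
orientation: [-3.141, 0.001, -0.53]
force: [-0.2, -0.6, -0.3]
gripper_width: 0.0936
grip_force: 0.0
[ 0.45094812 -0.3988697   0.22694166] [-3.14142743e+00  7.81878934e-04 -5.29972170e-01] [-8.67811223e-01  2.64223763e-01  1.47209731e+00 -1.04690121e-04
  1.40606403e+00  1.23297455e+00]
```

```bash
python3 -m pendant '[{"ax":0,"ay":0,"az":10,"dx":1,"dy":-2,"dz":0,"claw":1},{"ax":0,"ay":0,"az":20,"dx":2,"dy":-4,"dz":0,"claw":1},{"ax":0,"ay":0,"az":30,"dx":3.3,"dy":-5.2,"dz":0,"claw":1},{"ax":0,"ay":0,"az":40,"dx":3.3,"dy":-5.2,"dz":0,"claw":1},{"ax":0,"ay":0,"az":40,"dx":3.3,"dy":-5.2,"dz":0,"claw":1}]'
python3 - <<'E'
from h import *; from cell import bot
s=bot.sense();print(s['position'],s['orientation'],s['q'])
m=bot.camera_model("wrist");im=bot.capture("wrist");cv2.imwrite("pics/w1.png",im[:,:,::-1]);print(m)
for b,c,k in blobs(im,(24,60,40),(40,255,255),150):
    (u,v),r=cv2.minEnclosingCircle(np.argwhere(k)[:,::-1].astype(np.float32))
    print(b,c.round(1),plane(m,*c,.04).round(4),(u,v,r))
print(proj(m,s['position']))
E
```

```text
clock: 1.35
position: [0.5042, -0.3712, 0.2267]
orientation: [3.141, 0.001, -1.22]
force: [0.6, -1.4, -0.0]
gripper_width: 0.0941
grip_force: 0.0
[ 0.50417802 -0.37124535  0.22668754] [ 3.14095822e+00  1.26221165e-03 -1.21970684e+00] [-7.72799413e-01  3.15190007e-01  1.40781727e+00 -2.69257874e-05
  1.41999781e+00  2.01770741e+00]
{'fx': 334.1179711895708, 'fy': 334.1179711895708, 'cx': 278.1254075477456, 'cy': 210.89916296755058, 'eye': array([ 0.52977365, -0.44196974,  0.38413843]), 'attitude': array([-2.63625726e-01, -1.47008310e-03, -2.79042562e+00])}
[ 324   69   76   77 4476] [362.2 107.1] [ 0.456  -0.4827  0.04  ] (361.5706481933594, 106.12449645996094, 39.29342269897461)
[ 242  167   49   49 1854] [266.3 190.9] [ 0.5165 -0.371   0.04  ] (266.0190734863281, 190.79006958007812, 24.793262481689453)
(np.float64(277.10005574949196), np.float64(272.3952408330918))
```

View pics/w1.png

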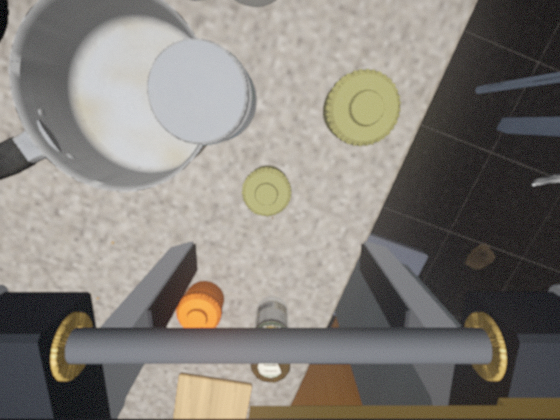

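Run:
```python
from h import *; from cell import bot
m=bot.camera_model("wrist"); s=bot.sense(); 
Rt=R.from_euler('xyz',s['orientation'])
pot=plane(m,266,191,.052); print('pot .052',pot)
for n,u,v in [("can c",200,92),("can low",205,145),("can right",252,100),("pan low",135,187),("pan r",190,155),("jar",270,362),("orange",198,310)]:
    for z in (.06,.1,.12):
        p=plane(m,u,v,z); print(n,z,p.round(3),'rel tool mm',(Rt.inv().apply(p-pot)*1000).round()[:2])
```

```text
pot .052 [ 0.51708798 -0.3735138   0.052     ]
can c 0.06 [ 0.605 -0.442  0.06 ] rel tool mm [ 94. -59.]
can c 0.1 [ 0.596 -0.442  0.1  ] rel tool mm [ 91. -51.]
can c 0.12 [ 0.591 -0.442  0.12 ] rel tool mm [ 89. -46.]
can low 0.06 [ 0.587 -0.397  0.06 ] rel tool mm [ 46. -57.]
can low 0.1 [ 0.58  -0.403  0.1  ] rel tool mm [ 49. -49.]
can low 0.12 [ 0.576 -0.406  0.12 ] rel tool mm [ 50. -45.]
can right 0.06 [ 0.558 -0.451  0.06 ] rel tool mm [ 87. -12.]
can right 0.1 [ 0.555 -0.45   0.1  ] rel tool mm [85. -9.]
can right 0.12 [ 0.553 -0.45   0.12 ] rel tool mm [84. -7.]
pan low 0.06 [ 0.64  -0.335  0.06 ] rel tool mm [   6. -129.]
pan low 0.1 [ 0.626 -0.348  0.1  ] rel tool mm [  13. -111.]
pan low 0.12 [ 0.62  -0.354  0.12 ] rel tool mm [  17. -103.]
pan r 0.06 [ 0.598 -0.383  0.06 ] rel tool mm [ 37. -72.]
pan r 0.1 [ 0.589 -0.391  0.1  ] rel tool mm [ 41. -62.]
pan r 0.12 [ 0.585 -0.394  0.12 ] rel tool mm [ 43. -57.]
jar 0.06 [ 0.446 -0.189  0.06 ] rel tool mm [-198.    3.]
jar 0.1 [ 0.456 -0.22   0.1  ] rel tool mm [-165.    4.]
jar 0.12 [ 0.462 -0.236  0.12 ] rel tool mm [-149.    5.]
orange 0.06 [ 0.543 -0.225  0.06 ] rel tool mm [-131.  -75.]
orange 0.1 [ 0.541 -0.252  0.1  ] rel tool mm [-106.  -64.]
orange 0.12 [ 0.54  -0.265  0.12 ] rel tool mm [-94. -59.]
```

The wrist view shows the small olive pot at (266,191), clear of the pan and can at left. Descend part way and check.

```bash
python3 -m pendant '[{"ax":0,"ay":0,"az":0,"dx":0.7,"dy":-0.3,"dz":4,"claw":1},{"ax":0,"ay":0,"az":0,"dx":0.7,"dy":-0.3,"dz":8,"claw":0.8},{"ax":0,"ay":0,"az":0,"dx":0.7,"dy":-0.3,"dz":11,"claw":0.8},{"ax":0,"ay":0,"az":0,"dx":0.7,"dy":-0.3,"dz":11,"claw":0.8}]'
python3 - <<'E'
from h import *; from cell import bot
s=bot.sense();print(s['position'],s['orientation'])
m=bot.camera_model("wrist");im=bot.capture("wrist");cv2.imwrite("pics/w2.png",im[:,:,::-1])
for b,c,k in blobs(im,(24,60,40),(40,255,255),150): print(b,c.round(1),plane(m,*c,.05).round(4))
print(proj(m,[.517,-.3735,.05]))
E
```

```text
clock: 1.9
position: [0.5072, -0.3755, 0.114]
orientation: [3.138, 0.007, -1.221]
force: [0.3, 0.5, 0.0]
gripper_width: 0.0849
grip_force: 0.0
[ 0.5071804  -0.37548631  0.11398587] [ 3.13839665  0.00680953 -1.22083327]
[  344    48   122   118 10769] [406.2 106.9] [ 0.4588 -0.4818  0.05  ]
[ 227  189   72   75 4009] [262.8 226.9] [ 0.5177 -0.3755  0.05  ]
(np.float64(262.7552906198251), np.float64(229.7687829403628))
```

```bash
python3 -m pendant '[{"ax":0,"ay":0,"az":0,"dx":0.2,"dy":-1,"dz":1,"claw":0.8},{"ax":0,"ay":0,"az":0,"dx":0.2,"dy":-1,"dz":4,"claw":0.8},{"ax":0,"ay":0,"az":0,"dx":0.2,"dy":-1,"dz":6.9,"claw":0.8},{"ax":0,"ay":0,"az":0,"dx":0.2,"dy":-1,"dz":6.9,"claw":0.8},{"ax":0,"ay":0,"az":0,"dx":0.2,"dy":-1,"dz":6.9,"claw":-0.1}]' 20;  python3 -m pendant '[{"ax":0,"ay":0,"az":0,"dx":0,"dy":0,"dz":0,"claw":-0.2},{"ax":0,"ay":0,"az":0,"dx":0,"dy":0,"dz":0,"claw":-0.2},{"ax":0,"ay":0,"az":0,"dx":0,"dy":0,"dz":0,"claw":-0.2}]' 20
```

```text
clock: 2.58
position: [0.5209, -0.3766, 0.0502]
orientation: [-3.14, -0.003, -1.222]
force: [-0.6, -0.0, 0.1]
gripper_width: 0.078
grip_force: 0.0
clock: 2.95
position: [0.5199, -0.3763, 0.0496]
orientation: [-3.141, -0.001, -1.222]
force: [-1.5, 0.1, 3.0]
gripper_width: 0.0528
grip_force: 20.0
```

```bash
python3 -m pendant '[{"ax":0,"ay":0,"az":0,"dx":0,"dy":0,"dz":-3,"claw":-0.2},{"ax":0,"ay":0,"az":0,"dx":0,"dy":0,"dz":-8,"claw":-0.2},{"ax":0,"ay":0,"az":0,"dx":0,"dy":0,"dz":-13,"claw":-0.2},{"ax":0,"ay":0,"az":0,"dx":0,"dy":0,"dz":-19,"claw":-0.2},{"ax":0,"ay":0,"az":0,"dx":0,"dy":0,"dz":-25,"claw":-0.2}]' && python3 -m pendant '[{"ax":0,"ay":0,"az":-2,"dx":-4,"dy":-1,"dz":0,"claw":-0.2},{"ax":0,"ay":0,"az":-4,"dx":-9,"dy":-2,"dz":0,"claw":-0.2},{"ax":0,"ay":0,"az":-6,"dx":-14,"dy":-3.5,"dz":0,"claw":-0.2},{"ax":0,"ay":0,"az":-8,"dx":-19,"dy":-4.5,"dz":0,"claw":-0.2},{"ax":0,"ay":0,"az":-10,"dx":-24,"dy":-5.5,"dz":0,"claw":-0.2}]';  python3 -c "
from cell import bot;s=bot.sense();print(s['q'])"
```

```text
clock: 3.58
position: [0.519, -0.3752, 0.2993]
orientation: [3.141, 0.002, -1.222]
force: [1.0, -0.3, -2.5]
gripper_width: 0.0527
grip_force: 20.0
clock: 4.2
position: [0.4884, -0.1295, 0.2978]
orientation: [3.141, 0.001, -1.047]
force: [1.4, 1.1, -2.3]
gripper_width: 0.0528
grip_force: 20.0
[-4.30885072e-01  9.15096483e-03  1.61381744e+00  3.96137715e-04
  1.51965077e+00  2.18663458e+00]
```

```bash
python3 -m pendant '[{"ax":0,"ay":0,"az":0,"dx":-4,"dy":-2,"dz":0,"claw":-0.2},{"ax":0,"ay":0,"az":0,"dx":-9,"dy":-4,"dz":0,"claw":-0.2},{"ax":0,"ay":0,"az":0,"dx":-14,"dy":-7,"dz":0,"claw":-0.2},{"ax":0,"ay":0,"az":0,"dx":-14.5,"dy":-7,"dz":0,"claw":-0.2},{"ax":0,"ay":0,"az":0,"dx":-14.5,"dy":-7,"dz":0,"claw":-0.2}]';  python3 - <<'E'
from h import *; from cell import bot
s=bot.sense();print(s['position'],s['orientation'],s['q'])
im=bot.capture("scene");cv2.imwrite("pics/s2.png",im[:,:,::-1])
m=bot.camera_model("wrist");im=bot.capture("wrist");cv2.imwrite("pics/w3.png",im[:,:,::-1]);print(m)
E
```

```text
clock: 4.82
position: [0.477, 0.0293, 0.2981]
orientation: [3.141, -0.0, -1.046]
force: [-0.5, -0.3, -2.5]
gripper_width: 0.0526
grip_force: 20.0
[0.47701621 0.02931995 0.29810766] [ 3.14068042e+00 -1.61436181e-04 -1.04649653e+00] [-1.19510329e-01 -5.25728314e-02  1.67372696e+00 -6.77522783e-04
  1.52107126e+00  2.49781649e+00]
{'fx': 334.1179711895708, 'fy': 334.1179711895708, 'cx': 278.1254075477456, 'cy': 210.89916296755058, 'eye': array([ 0.51448946, -0.03643874,  0.45572246]), 'attitude': array([-2.62210272e-01, -1.52929529e-03, -2.61874629e+00])}
```

View pics/w3.png

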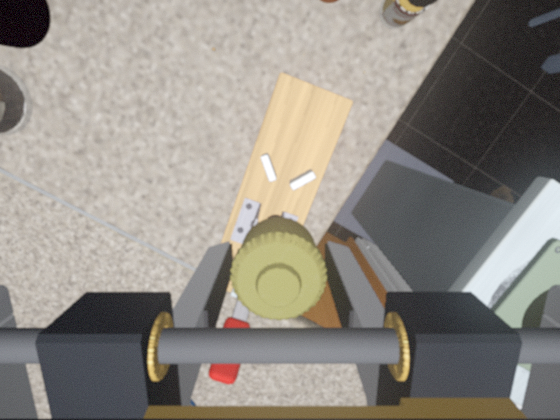

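Plate pot-end corners are at (281,72) and (352,100), and the nest walls at (268,168) and (302,181). Now fit these numerically.

Run:
```python
from h import *; from cell import bot
m=bot.camera_model("wrist"); im=cv2.imread("pics/w3.png")[:,:,::-1].copy()
cs=[plane(m,u,v,.012) for u,v in [(281,72),(352,100)]]
print('corners',[c.round(4) for c in cs],'width',np.linalg.norm(cs[0]-cs[1]))
# wood edges: left and right boundary per row
hsv=cv2.cvtColor(im,cv2.COLOR_RGB2HSV); k=cv2.inRange(hsv,(10,60,120),(28,255,255))
L,Rr=[],[]
for v in range(110,195):
    u=np.where(k[v,200:360])[0]+200
    if len(u)>10:
        L.append(plane(m,u[0],v,.012)[:2]); Rr.append(plane(m,u[-1]+1,v,.012)[:2])
for n,P in (("L",L),("R",Rr)):
    f=cv2.fitLine(np.float32(P),cv2.DIST_HUBER,0,.01,.01).ravel(); print(n,f, np.degrees(np.arctan2(f[1],f[0])))
for b,c,q in blobs(im,(0,0,200),(180,60,255),40):
    if 240<c[0]<340 and 140<c[1]<200:
        p=np.argwhere(q)[:,::-1].astype(np.float32); bx=cv2.boxPoints(cv2.minAreaRect(p))
        print('wall',c,plane(m,*c,.04).round(4),[plane(m,*x,.04)[:2].round(4).tolist() for x in bx])
```

```text
corners [array([ 0.5403, -0.09  ,  0.012 ]), array([ 0.446 , -0.1062,  0.012 ])] width 0.09560191802658097
L [ 0.16923173 -0.9855763   0.523544    0.01396989] -80.25684
R [ 0.16339554 -0.98656064  0.43258345 -0.03831318] -80.595955
wall [334.01636661 181.92635025] [ 0.4162 -0.0083  0.04  ] [[0.4229, 0.0589], [0.4423, -0.0626], [0.4003, -0.0686], [0.3776, 0.0537]]
wall [268.15806452 167.47096774] [0.4971 0.0172 0.04  ] [[0.5154, 0.0103], [0.5069, 0.0002], [0.4784, 0.0244], [0.4871, 0.0347]]
wall [302.4084507  180.50352113] [0.4517 0.01   0.04  ] [[0.469, 0.0206], [0.4498, -0.0101], [0.4365, -0.0021], [0.4557, 0.029]]
```

Nest seat is about (0.4775,-0.005) and the stand x axis is at -80.4°. The two estimates (walls, plate end) agree within 1 mm. Go over stand x≈130.

```bash
python3 -m pendant '[{"ax":0,"ay":0,"az":4,"dx":3,"dy":1.5,"dz":0,"claw":-0.2},{"ax":0,"ay":0,"az":8,"dx":6.8,"dy":3.1,"dz":2,"claw":-0.2},{"ax":0,"ay":0,"az":10,"dx":6.8,"dy":3.1,"dz":7,"claw":-0.2},{"ax":0,"ay":0,"az":10,"dx":6.8,"dy":3.1,"dz":12,"claw":-0.2},{"ax":0,"ay":0,"az":10,"dx":6.8,"dy":3.1,"dz":17,"claw":-0.2}]' && python3 -m pendant '[{"ax":0,"ay":0,"az":0,"dx":0,"dy":0,"dz":2.5,"claw":-0.2},{"ax":0,"ay":0,"az":0,"dx":0,"dy":0,"dz":4.5,"claw":-0.2},{"ax":0,"ay":0,"az":0,"dx":0,"dy":0,"dz":4.5,"claw":-0.2},{"ax":0,"ay":0,"az":0,"dx":0,"dy":0,"dz":4.5,"claw":-0.2}]'; python3 -c "
from cell import bot;s=bot.sense();print(s['position'],s['q'])"
```

```text
clock: 5.55
position: [0.4847, -0.0473, 0.1271]
orientation: [-3.141, -0.001, -1.226]
force: [0.2, 0.5, -1.9]
gripper_width: 0.0524
grip_force: 20.0
clock: 6.05
position: [0.4854, -0.0463, 0.0842]
orientation: [-3.14, -0.001, -1.224]
force: [0.4, 0.4, -1.9]
gripper_width: 0.0525
grip_force: 20.0
[ 0.48535714 -0.04631364  0.08423725] [-2.72808038e-01  1.95649944e-01  1.88240334e+00 -9.97090392e-05
  1.06212008e+00  2.52185656e+00]
```

```bash
python3 -m pendant '[{"ax":0,"ay":0,"az":0,"dx":0,"dy":0,"dz":1.2,"claw":-0.2},{"ax":0,"ay":0,"az":0,"dx":0,"dy":0,"dz":2,"claw":-0.2},{"ax":0,"ay":0,"az":0,"dx":0,"dy":0,"dz":2.2,"claw":-0.2},{"ax":0,"ay":0,"az":0,"dx":0,"dy":0,"dz":2.2,"claw":-0.2}]'
```

```text
clock: 6.55
position: [0.4844, -0.0451, 0.0615]
orientation: [3.141, 0.0, -1.222]
force: [-0.6, -0.3, -0.3]
gripper_width: 0.0522
grip_force: 20.0
```

```bash
python3 -m pendant '[{"ax":0,"ay":0,"az":0,"dx":0,"dy":0,"dz":0,"claw":0.6},{"ax":0,"ay":0,"az":0,"dx":0,"dy":0,"dz":0,"claw":0.6},{"ax":0,"ay":0,"az":0,"dx":0,"dy":0,"dz":-3,"claw":0.6},{"ax":0,"ay":0,"az":0,"dx":0,"dy":0,"dz":-8,"claw":0.6},{"ax":0,"ay":0,"az":0,"dx":0,"dy":0,"dz":-8,"claw":0}]'
python3 - <<'E'
from h import *; from cell import bot
s=bot.sense();print(s['position'],s['orientation'])
m=bot.camera_model("wrist");im=bot.capture("wrist");cv2.imwrite("pics/w4.png",im[:,:,::-1])
E=np.array([[.1668,-.986],[.986,.1668]]); O=np.array([.4625,.0837])
for b,c,k in blobs(im,(24,60,40),(40,255,255),1000):
    p=plane(m,*c,.062); print(b,c.round(1),p.round(4),'stand',E@(p[:2]-O))
print('tcp stand',E@(s['position'][:2]-O))
E
```

```text
clock: 7.18
position: [0.4885, -0.0462, 0.1461]
orientation: [-3.133, -0.006, -1.222]
force: [-0.8, 0.5, -0.2]
gripper_width: 0.0685
grip_force: 0.0
[ 0.48854003 -0.04621136  0.1460607 ] [-3.1328758  -0.00617605 -1.22213806]
[ 251  195   66   68 3254] [283.5 230.7] [ 0.4831 -0.043   0.062 ] stand [ 0.12832508 -0.00077144]
tcp stand [0.13243608 0.00400626]
```

View pics/w4.png

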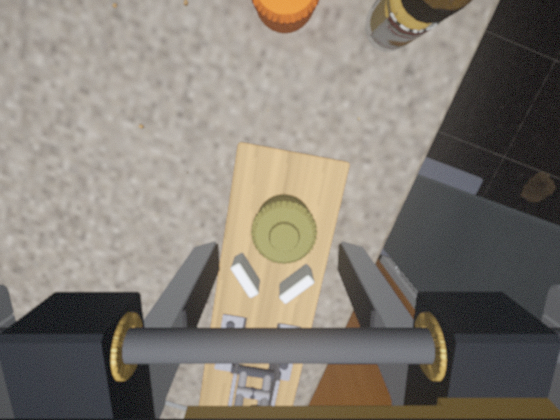

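The pot stands at stand x≈128, y≈0, with the nest walls at (244,280) and (297,289) ahead of it. Go behind it with shut fingers, tips tilted forward, and lower.

```bash
python3 -m pendant '[{"ax":0,"ay":-3,"az":3,"dx":2.5,"dy":0.5,"dz":0,"claw":-1},{"ax":0,"ay":-6,"az":6,"dx":5,"dy":0.9,"dz":0,"claw":-1},{"ax":0,"ay":-10,"az":10,"dx":5,"dy":0.9,"dz":2,"claw":-1},{"ax":0,"ay":-10,"az":10,"dx":5,"dy":0.9,"dz":5,"claw":-1},{"ax":0,"ay":-10,"az":10,"dx":5,"dy":0.9,"dz":5,"claw":-1}]' 10;  python3 - <<'E'
from h import *; from cell import bot
s=bot.sense();print(s['position'],s['orientation'],s['q'])
E=np.array([[.1668,-.986],[.986,.1668]]); O=np.array([.4625,.0837])
print('tcp stand',E@(s['position'][:2]-O)); Rt=R.from_euler('xyz',s['orientation'])
# tool-axis shifts for: stand (x,z)
for n,d in (("down 10mm",[0,0,-.01]),("stand -x 10mm",[-.001668,.00986,0])): print(n,Rt.inv().apply(d)*100)
E
```

```text
clock: 7.85
position: [0.4898, -0.094, 0.0877]
orientation: [3.118, 0.179, -1.401]
force: [-0.5, -0.2, 0.4]
gripper_width: 0.0143
grip_force: 0.0
[ 0.48975375 -0.09397379  0.08769201] [ 3.11849439  0.17895559 -1.40058506] [-0.44964459  0.27687281  1.78363041  0.14105063  1.20797317  2.46114584]
tcp stand [ 0.17973228 -0.0027638 ]
down 10mm [ 0.17800194 -0.02272736  0.98376764]
stand -x 10mm [-0.98403571 -0.00674001  0.17789474]
```

```bash
python3 -m pendant '[{"ax":0,"ay":0,"az":0,"dx":0.4,"dy":-0.2,"dz":2,"claw":-1},{"ax":0,"ay":0,"az":0,"dx":0.7,"dy":-0.3,"dz":4,"claw":-1},{"ax":0,"ay":0,"az":0,"dx":0.7,"dy":-0.3,"dz":4,"claw":-1},{"ax":0,"ay":0,"az":0,"dx":-0.3,"dy":-0.3,"dz":4.2,"claw":-1}]';python3 -m pendant '[{"ax":0,"ay":0,"az":0,"dx":-0.5,"dy":0,"dz":0.1,"claw":-1},{"ax":0,"ay":0,"az":0,"dx":-1,"dy":0,"dz":0.2,"claw":-1},{"ax":0,"ay":0,"az":0,"dx":-1.4,"dy":0,"dz":0.25,"claw":-1},{"ax":0,"ay":0,"az":0,"dx":-1.8,"dy":0,"dz":0.33,"claw":-1}]'
python3 - <<'E'
from h import *; from cell import bot
s=bot.sense()
E=np.array([[.1668,-.986],[.986,.1668]]); O=np.array([.4625,.0837])
print('tcp stand',E@(s['position'][:2]-O),E@s['force'][:2])
E
```

```text
clock: 8.35
position: [0.4946, -0.0849, 0.0515]
orientation: [3.128, 0.173, -1.399]
force: [-0.3, 0.0, -0.5]
gripper_width: 0.0005
grip_force: 0.0
clock: 8.85
position: [0.4913, -0.0672, 0.051]
orientation: [3.128, 0.172, -1.398]
force: [0.8, -3.2, 2.0]
gripper_width: 0.0008
grip_force: 1.3
tcp stand [0.15361518 0.00323396] [3.27446594 0.27228012]
```

```bash
cat > st.py <<'E'
from h import *; from cell import bot
def rep(cap=True):
    E=np.array([[.1668,-.986],[.986,.1668]]); O=np.array([.4625,.0837])
    if cap:
        m=bot.camera_model("wrist");im=bot.capture("wrist");cv2.imwrite("pics/wl.png",im[:,:,::-1])
        for b,c,k in blobs(im,(24,60,40),(40,255,255),1000):
            p=plane(m,*c,.062); print(b,c.round(1),'pot stand',(E@(p[:2]-O)).round(4))
    s=bot.sense()
    print(s['clock'],'tcp stand',(E@(s['position'][:2]-O)).round(4),s['position'][2].round(4),'F',(E@s['force'][:2]).round(1),s['force'][2].round(1))
if __name__=="__main__": rep()
E
python3 st.py; python3 -m pendant '[{"ax":0,"ay":0,"az":0,"dx":-0.4,"dy":0,"dz":0.07,"claw":-1},{"ax":0,"ay":0,"az":0,"dx":-0.8,"dy":0,"dz":0.14,"claw":-1},{"ax":0,"ay":0,"az":0,"dx":-1,"dy":0,"dz":0.18,"claw":-1},{"ax":0,"ay":0,"az":0,"dx":-1,"dy":0,"dz":0.18,"claw":-1}]'; python3 st.py
```

```text
8.9 tcp stand [0.1531 0.0032] 0.051 F [1.8 0.4] 2.3
clock: 9.4
position: [0.4888, -0.0565, 0.0504]
orientation: [3.126, 0.174, -1.398]
force: [0.7, -2.2, 0.9]
gripper_width: 0.0005
grip_force: 1.0
9.45 tcp stand [0.1427 0.0025] 0.0503 F [1.9 0.6] 1.4
```

```bash
sed -i 's/255),1000/255),150/' st.py; python3 -m pendant '[{"ax":0,"ay":0,"az":0,"dx":-0.4,"dy":0.1,"dz":0.07,"claw":-1},{"ax":0,"ay":0,"az":0,"dx":-0.8,"dy":0.2,"dz":0.14,"claw":-1},{"ax":0,"ay":0,"az":0,"dx":-0.8,"dy":0.2,"dz":0.14,"claw":-1}]'; python3 st.py
```

```text
clock: 9.82
position: [0.4848, -0.0483, 0.0502]
orientation: [3.125, 0.175, -1.398]
force: [-0.4, -0.7, 0.3]
gripper_width: 0.0005
grip_force: 0.4
9.875 tcp stand [ 1.34e-01 -1.00e-04] 0.0502 F [0.1 0.5] 0.3
```

View pics/wl.png

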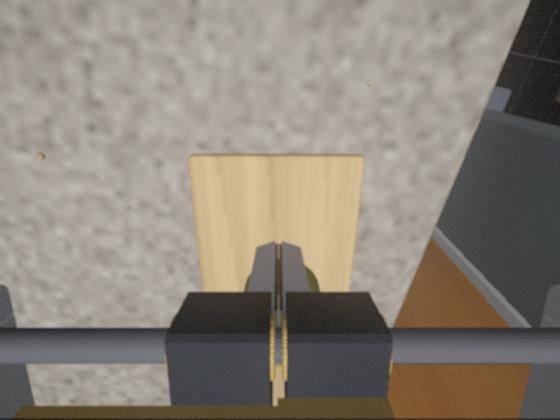

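The pot sits directly behind the shut fingers at about (282,285), centred. Creep on until the force rises.

```bash
python3 -m pendant '[{"ax":0,"ay":0,"az":0,"dx":-0.2,"dy":0,"dz":0.03,"claw":-1},{"ax":0,"ay":0,"az":0,"dx":-0.4,"dy":0,"dz":0.07,"claw":-1},{"ax":0,"ay":0,"az":0,"dx":-0.4,"dy":0,"dz":0.07,"claw":-1}]'; python3 -c "import st;st.rep(False)"; python3 -m pendant '[{"ax":0,"ay":0,"az":0,"dx":-0.2,"dy":0,"dz":0.03,"claw":-1},{"ax":0,"ay":0,"az":0,"dx":-0.2,"dy":0,"dz":0.03,"claw":-1}]'; python3 -c "import st;st.rep(False)"
```

```text
clock: 10.25
position: [0.4851, -0.0453, 0.0504]
orientation: [3.127, 0.173, -1.398]
force: [2.4, -1.8, -0.6]
gripper_width: 0.0006
grip_force: 1.3
10.25 tcp stand [0.131  0.0008] 0.0504 F [2.2 2.1] -0.6
clock: 10.5
position: [0.4861, -0.0443, 0.0509]
orientation: [3.13, 0.171, -1.398]
force: [3.3, -4.6, -1.1]
gripper_width: 0.0004
grip_force: 2.5
10.5 tcp stand [0.1301 0.0019] 0.0509 F [5.1 2.5] -1.1
```

```bash
python3 -m pendant '[{"ax":0,"ay":0,"az":0,"dx":-0.15,"dy":0,"dz":0.03,"claw":-1},{"ax":0,"ay":0,"az":0,"dx":-0.15,"dy":0,"dz":0.03,"claw":-1}]'; python3 -c "import st;st.rep(False)"; python3 -m pendant '[{"ax":0,"ay":0,"az":0,"dx":-0.15,"dy":0,"dz":0.03,"claw":-1},{"ax":0,"ay":0,"az":0,"dx":-0.15,"dy":0,"dz":0.03,"claw":-1}]'; python3 -c "import st;st.rep(False)"
```

```text
clock: 10.75
position: [0.4868, -0.0436, 0.0512]
orientation: [3.131, 0.169, -1.398]
force: [4.0, -6.2, -2.5]
gripper_width: 0.0001
grip_force: 3.4
10.75 tcp stand [0.1295 0.0027] 0.0512 F [6.8 2.9] -2.5
clock: 11.0
position: [0.4875, -0.0428, 0.0515]
orientation: [3.133, 0.167, -1.398]
force: [5.8, -6.1, -2.2]
gripper_width: 0.0007
grip_force: 4.2
11.0 tcp stand [0.129  0.0036] 0.0515 F [7.  4.7] -2.2
```

```bash
python3 -m pendant '[{"ax":0,"ay":0,"az":0,"dx":1,"dy":0,"dz":0,"claw":-1},{"ax":0,"ay":0,"az":0,"dx":4,"dy":0,"dz":-0.7,"claw":-1},{"ax":0,"ay":0,"az":0,"dx":3.5,"dy":0,"dz":-5,"claw":-1},{"ax":0,"ay":5,"az":0,"dx":0,"dy":0,"dz":-10,"claw":-1},{"ax":0,"ay":10,"az":0,"dx":-3,"dy":0,"dz":-12,"claw":-1}]';python3 -m pendant '[{"ax":0,"ay":0,"az":0,"dx":-1,"dy":0,"dz":-2,"claw":-1},{"ax":0,"ay":0,"az":0,"dx":-1,"dy":0,"dz":-2,"claw":0.8},{"ax":0,"ay":0,"az":0,"dx":-1,"dy":0,"dz":-2,"claw":0.8}]'
python3 - <<'E'
from st import *
rep()
im=bot.capture("scene");cv2.imwrite("pics/s3.png",im[:,:,::-1])
m=bot.camera_model("scene")
E=np.array([[.1668,-.986],[.986,.1668]]); O=np.array([.4625,.0837])
for b,c,k in blobs(im,(24,70,50),(40,255,255),40):
    p=plane(m,*c,.045); print('scene',b,c.round(1),(E@(p[:2]-O)).round(4))
w=cv2.imread("pics/wl.png"); cv2.imwrite("pics/v7.png",np.hstack([w[100:420,150:450],cv2.resize(im[210:310,220:330,::-1],(352,320),interpolation=2)]))
E
```

```text
clock: 11.62
position: [0.4849, -0.0312, 0.1765]
orientation: [3.129, -0.003, -1.398]
force: [0.2, -0.1, 0.0]
gripper_width: 0.0004
grip_force: 0.0
clock: 12.0
position: [0.4817, -0.0212, 0.1924]
orientation: [3.124, 0.001, -1.396]
force: [-0.0, 0.2, -0.4]
gripper_width: 0.0172
grip_force: 0.0
[ 251  193   56   54 2280] [278.1 219.6] pot stand [ 0.0964 -0.0017]
12.05 tcp stand [0.1069 0.0013] 0.1921 F [ 0.5 -0.4] -0.4
scene [253 139  14  22 143] [258.8 151.9] [0.4316 0.3476]
scene [361 167  15  20 238] [367.8 176. ] [ 0.539 -0.095]
scene [280 233  15  15 168] [286.9 239.9] [0.0909 0.0008]
```

View pics/v7.png

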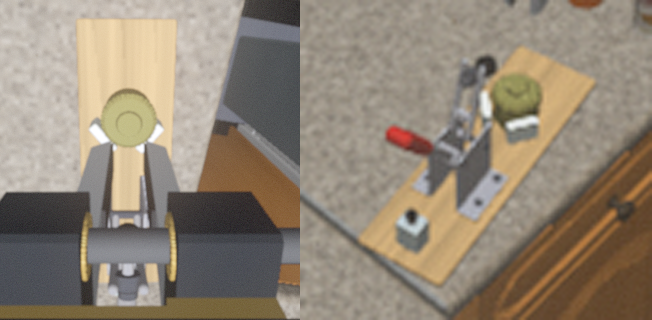

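Run:
```python
from st import *
E=np.array([[.1668,-.986],[.986,.1668]]); O=np.array([.4625,.0837])
m=bot.camera_model("wrist");im=cv2.imread("pics/wl.png")[:,:,::-1].copy()
S=lambda u,v,z:(E@(plane(m,u,v,z)[:2]-O)*1000).round(1)
b,c,k=max(blobs(im,(24,60,40),(40,255,255),1000),key=lambda t:t[0][4])
for v in range(b[1],b[1]+b[3],3):
    u=np.where(k[v])[0]; print(v,u[0],u[-1],end='; ')
p=np.argwhere(k)[:,::-1].astype(np.float32)
(cx,cy),r=cv2.minEnclosingCircle(p); print('\ncircle',cx,cy,r,S(cx,cy,.055),S(cx,cy,.065))
# lower image half of outline (far side of lid, clear of side wall) circle fit
q=p[p[:,1]>cy-5]; h=cv2.convexHull(q).reshape(-1,2); h=h[h[:,1]>cy]
A=np.c_[h,np.ones(len(h))]; s=np.linalg.lstsq(A,(h**2).sum(1),rcond=None)[0]; print('fit',s[:2]/2,S(s[0]/2,s[1]/2,.06), np.sqrt(s[2]+(s[:2]**2).sum()/4))
for bb,cc,kk in blobs(im,(0,0,190),(180,60,255),30):
    if 220<cc[0]<340 and 200<cc[1]<270:
        pp=np.argwhere(kk)[:,::-1]; print('wall',cc.round(1),[S(*x,.04) for x in cv2.boxPoints(cv2.minAreaRect(pp.astype(np.float32)))])
```

```text
193 277 277; 196 266 292; 199 263 296; 202 258 298; 205 256 300; 208 254 302; 211 253 303; 214 252 305; 217 251 305; 220 251 306; 223 251 305; 226 251 304; 229 253 303; 232 255 301; 235 257 299; 238 259 297; 241 262 293; 244 267 287; 
circle 278.2227478027344 220.18775939941406 27.836408615112305 [94.1 -2.1] [97.1 -1.9]
fit [277.96020637 218.48534583] [97.2 -1.7] 27.580235841337103
wall [247.9 233.8] [array([82.7, 39.7]), array([90. , 30.5]), array([69.1, 15.4]), array([61.5, 24.6])]
wall [306.  233.2] [array([ 69. , -20.8]), array([ 87.7, -29.9]), array([ 82.7, -39. ]), array([ 63.8, -29.9])]
wall [289.9 248.1] [array([56.1, -8.2]), array([ 68.9, -10.2]), array([ 67.2, -19.1]), array([ 54.4, -17.1])]
```

The wrist view shows the pot about 3 mm short (x≈93, y≈-2 after the wall bias): it lies on the -y wall. Push again, diagonally towards +y.

```bash
python3 -m pendant '[{"ax":0,"ay":-4,"az":0,"dx":5,"dy":0.4,"dz":0,"claw":-1},{"ax":0,"ay":-8,"az":0,"dx":5,"dy":0.4,"dz":2,"claw":-1},{"ax":0,"ay":-10,"az":0,"dx":5,"dy":0.4,"dz":7,"claw":-1},{"ax":0,"ay":-10,"az":0,"dx":5,"dy":0.4,"dz":12,"claw":-1},{"ax":0,"ay":-10,"az":0,"dx":5,"dy":0.4,"dz":14.2,"claw":-1}]' 10;python3 -m pendant '[{"ax":0,"ay":0,"az":0,"dx":-0.4,"dy":0,"dz":0.1,"claw":-1},{"ax":0,"ay":0,"az":0,"dx":-1,"dy":0,"dz":0.2,"claw":-1},{"ax":0,"ay":0,"az":0,"dx":-1.5,"dy":0,"dz":0.3,"claw":-1},{"ax":0,"ay":0,"az":0,"dx":-1.5,"dy":0,"dz":0.3,"claw":-1}]'; python3 -c "import st;st.rep(False)"
```

```text
clock: 12.72
position: [0.4819, -0.0713, 0.0476]
orientation: [3.119, 0.178, -1.402]
force: [-0.3, 0.4, 0.4]
gripper_width: 0.0005
grip_force: 0.0
clock: 13.22
position: [0.4834, -0.0563, 0.0526]
orientation: [3.128, 0.173, -1.397]
force: [-0.3, -0.2, -0.0]
gripper_width: 0.0004
grip_force: 0.0
13.225 tcp stand [ 0.1415 -0.0028] 0.0526 F [ 0.2 -0.4] -0.0
```

```bash
python3 -m pendant '[{"ax":0,"ay":0,"az":0,"dx":-0.5,"dy":0,"dz":0.25,"claw":-1},{"ax":0,"ay":0,"az":0,"dx":-1,"dy":0,"dz":0.4,"claw":-1},{"ax":0,"ay":0,"az":0,"dx":-1.2,"dy":-0.1,"dz":0.45,"claw":-1},{"ax":0,"ay":0,"az":0,"dx":-1.2,"dy":-0.2,"dz":0.45,"claw":-1}]'; python3 -c "import st;st.rep(False)"; python3 -m pendant '[{"ax":0,"ay":0,"az":0,"dx":-0.2,"dy":-0.15,"dz":0.03,"claw":-1},{"ax":0,"ay":0,"az":0,"dx":-0.2,"dy":-0.2,"dz":0.03,"claw":-1}]'; python3 -c "import st;st.rep(False)"
```

```text
clock: 13.72
position: [0.4825, -0.0439, 0.0492]
orientation: [3.126, 0.173, -1.398]
force: [-0.2, -0.8, 0.6]
gripper_width: 0.0005
grip_force: 0.5
13.725 tcp stand [ 0.1291 -0.0016] 0.0492 F [ 0.7 -0.3] 0.6
clock: 13.98
position: [0.4849, -0.0419, 0.0493]
orientation: [3.128, 0.172, -1.399]
force: [0.9, -1.7, -0.6]
gripper_width: 0.0003
grip_force: 1.4
13.975 tcp stand [0.1276 0.0011] 0.0493 F [1.9 0.6] -0.6
```

```bash
python3 -m pendant '[{"ax":0,"ay":0,"az":0,"dx":-0.2,"dy":-0.15,"dz":0.03,"claw":-1},{"ax":0,"ay":0,"az":0,"dx":-0.2,"dy":-0.2,"dz":0.03,"claw":-1}]'; python3 -c "import st;st.rep(False)"; python3 -m pendant '[{"ax":0,"ay":0,"az":0,"dx":-0.15,"dy":-0.05,"dz":0.03,"claw":-1},{"ax":0,"ay":0,"az":0,"dx":-0.2,"dy":-0.05,"dz":0.03,"claw":-1}]'; python3 -c "import st;st.rep(False)"
```

```text
clock: 14.22
position: [0.4859, -0.041, 0.0492]
orientation: [3.126, 0.17, -1.397]
force: [-0.3, -8.4, 0.4]
gripper_width: 0.0001
grip_force: 3.7
14.225 tcp stand [0.1268 0.0022] 0.0492 F [ 8.3 -1.7] 0.4
clock: 14.48
position: [0.4859, -0.0407, 0.0493]
orientation: [3.125, 0.166, -1.397]
force: [-3.2, -13.1, 0.5]
gripper_width: 0.0004
grip_force: 6.1
14.475 tcp stand [0.1265 0.0023] 0.0493 F [12.4 -5.4] 0.5
```

Stiff stop at TCP x=126.5 (12 N), 2.5 mm further than before: home. Retreat and check.

```bash
python3 -m pendant '[{"ax":0,"ay":0,"az":0,"dx":0.5,"dy":0,"dz":0,"claw":-1},{"ax":0,"ay":0,"az":0,"dx":3,"dy":0,"dz":-0.5,"claw":-1},{"ax":0,"ay":0,"az":0,"dx":3.5,"dy":0,"dz":-5,"claw":-1},{"ax":0,"ay":5,"az":0,"dx":0,"dy":0,"dz":-10,"claw":-1},{"ax":0,"ay":10,"az":0,"dx":-3,"dy":0,"dz":-14,"claw":-1}]';python3 -m pendant '[{"ax":0,"ay":0,"az":0,"dx":-1,"dy":0,"dz":0,"claw":-0.2},{"ax":0,"ay":0,"az":0,"dx":-1,"dy":0,"dz":0,"claw":0.3},{"ax":0,"ay":0,"az":0,"dx":-1,"dy":0,"dz":0,"claw":0.3}]'
python3 - <<'E'
from st import *
E=np.array([[.1668,-.986],[.986,.1668]]); O=np.array([.4625,.0837])
m=bot.camera_model("wrist");im=bot.capture("wrist")
cv2.imwrite("pics/w9.png",im[:,:,::-1])
S=lambda u,v,z:(E@(plane(m,u,v,z)[:2]-O)*1000).round(1)
for b,c,k in blobs(im,(24,60,40),(40,255,255),1000):
    p=np.argwhere(k)[:,::-1].astype(np.float32)
    (cx,cy),r=cv2.minEnclosingCircle(p); print('circle',cx,cy,r,b,S(cx,cy,.06))
for bb,cc,kk in blobs(im,(0,0,190),(180,60,255),30):
    if 220<cc[0]<340 and 180<cc[1]<290:
        pp=np.argwhere(kk)[:,::-1]; print('wall',cc.round(1),[S(*x,.04).tolist() for x in cv2.boxPoints(cv2.minAreaRect(pp.astype(np.float32)))])
m=bot.camera_model("scene");im=bot.capture("scene")
for b,c,k in blobs(im,(24,70,50),(40,255,255),40):
    p=plane(m,*c,.045); print('scene',b,c.round(1),(E@(p[:2]-O)).round(4))
rep(False)
E
```

```text
clock: 15.1
position: [0.4868, -0.0308, 0.1939]
orientation: [3.127, -0.001, -1.398]
force: [0.9, 0.4, 0.3]
gripper_width: 0.0005
grip_force: 0.0
clock: 15.48
position: [0.4839, -0.0217, 0.1901]
orientation: [3.122, 0.001, -1.397]
force: [-0.2, 0.4, -0.8]
gripper_width: 0.0269
grip_force: 0.0
circle 278.3949279785156 222.96302795410156 27.68021011352539 [ 251  197   56   54 2271] [94.  0.]
wall [252.5 239.2] [[83.6, 41.3], [91.7, 30.6], [59.3, 8.4], [50.8, 19.3]]
wall [303.1 239.8] [[59.5, -8.6], [88.3, -30.7], [81.2, -39.1], [52.1, -17.0]]
scene [253 139  14  22 140] [258.7 151.9] [0.4315 0.3479]
scene [361 167  14  20 206] [367.2 175.9] [ 0.5386 -0.0924]
scene [279 234  15  16 172] [285.9 240.4] [0.0872 0.0026]
15.575 tcp stand [0.1079 0.0038] 0.1904 F [-0.2  1.1] -0.5
```

Pot is now y=0.0 and 2 mm further in, symmetric between the walls. Clamp is still open. Now rise, turn the tool half round (joint 6 range) and go over the handle.

```bash
python3 -m pendant '[{"ax":0,"ay":0,"az":-10,"dx":0,"dy":0,"dz":-3,"claw":-1},{"ax":0,"ay":0,"az":-20,"dx":0,"dy":0,"dz":-7,"claw":-1},{"ax":0,"ay":0,"az":-30,"dx":0,"dy":0,"dz":-10,"claw":-1},{"ax":0,"ay":0,"az":-40,"dx":0,"dy":0,"dz":-12,"claw":-1},{"ax":0,"ay":0,"az":-50,"dx":0,"dy":0,"dz":-12,"claw":-1}]' >/dev/null; python3 -m pendant '[{"ax":0,"ay":0,"az":-10,"dx":0,"dy":0,"dz":0,"claw":-1},{"ax":0,"ay":0,"az":-20,"dx":0,"dy":0,"dz":0,"claw":-1},{"ax":0,"ay":0,"az":-30,"dx":0,"dy":0,"dz":0,"claw":-1},{"ax":0,"ay":0,"az":-40,"dx":0,"dy":0,"dz":0,"claw":-1},{"ax":0,"ay":0,"az":-50,"dx":0,"dy":0,"dz":0,"claw":-1}]' >/dev/null;python3 -m pendant '[{"ax":0,"ay":0,"az":-10,"dx":0,"dy":0,"dz":0,"claw":-1},{"ax":0,"ay":0,"az":-20,"dx":0,"dy":0,"dz":0,"claw":-1},{"ax":0,"ay":0,"az":-30,"dx":0,"dy":0,"dz":0,"claw":-1},{"ax":0,"ay":0,"az":-40,"dx":0,"dy":0,"dz":0,"claw":-1},{"ax":0,"ay":0,"az":-50,"dx":0,"dy":0,"dz":0,"claw":-1}]' >/dev/null;python3 -m pendant '[{"ax":0,"ay":0,"az":-10,"dx":0,"dy":0,"dz":0,"claw":-1},{"ax":0,"ay":0,"az":-20,"dx":0,"dy":0,"dz":0,"claw":-1},{"ax":0,"ay":0,"az":-30,"dx":0,"dy":0,"dz":0,"claw":-1},{"ax":0,"ay":0,"az":-30,"dx":0,"dy":0,"dz":0,"claw":-1}]'
python3 - <<'E'
from st import *
rep(False); s=bot.sense(); Rt=R.from_euler('xyz',s['orientation'])
print(s['q'])
E=np.array([[.1668,-.986],[.986,.1668]]); O=np.array([.4625,.0837])
t=np.r_[O+E.T@[-.05,0],s['position'][2]]; print(t,Rt.inv().apply(t-s['position'])*100)
E
```

```text
clock: 17.95
position: [0.4869, -0.0218, 0.3111]
orientation: [-3.124, -0.0, 1.742]
force: [-0.6, 0.3, -0.6]
gripper_width: 0.0002
grip_force: 0.0
17.95 tcp stand [0.1081 0.0064] 0.3111 F [-0.4 -0.6] -0.6
[-0.21822029 -0.02628617  1.62221219 -0.00646023  1.56158148 -0.38959288]
[0.45416    0.133      0.31113123] [ 1.58093801e+01 -5.80576360e-01  1.10838080e-02]
```

```bash
python3 -m pendant '[{"ax":0,"ay":0,"az":0,"dx":5,"dy":-0.2,"dz":0,"claw":-1},{"ax":0,"ay":0,"az":0,"dx":10,"dy":-0.4,"dz":0,"claw":-1},{"ax":0,"ay":0,"az":0,"dx":15,"dy":-0.6,"dz":0,"claw":-1},{"ax":0,"ay":0,"az":0,"dx":15.8,"dy":-0.6,"dz":0,"claw":-1},{"ax":0,"ay":0,"az":0,"dx":15.8,"dy":-0.6,"dz":0,"claw":-1}]'
python3 - <<'E'
from st import *
rep(False); 
E=np.array([[.1668,-.986],[.986,.1668]]); O=np.array([.4625,.0837])
m=bot.camera_model("wrist");im=bot.capture("wrist");cv2.imwrite("pics/w10.png",im[:,:,::-1])
S=lambda u,v,z:(E@(plane(m,u,v,z)[:2]-O)*1000).round(1)
for lo,hi in (((0,150,90),(6,255,255)),((174,150,90),(180,255,255))):
  for b,c,k in blobs(im,lo,hi,200):
    pp=np.argwhere(k)[:,::-1].astype(np.float32); print('red',b,c.round(1),[S(*x,.167).tolist() for x in cv2.boxPoints(cv2.minAreaRect(pp))],S(*c,.167))
print([proj(m,np.r_[O+E.T@[x,0],z]) for x,z in ((-.093,.167),(-.112,.194),(-.098,.048))])
E
```

```text
clock: 18.58
position: [0.4537, 0.1332, 0.3118]
orientation: [-3.126, 0.001, 1.745]
force: [-0.5, 0.5, 0.1]
gripper_width: 0.0007
grip_force: 0.0
18.575 tcp stand [-0.0503 -0.0004] 0.3118 F [-0.6 -0.4] 0.1
red [ 267  134   31   42 1011] [281.8 152.5] [[-114.5, -13.6], [-114.7, 12.8], [-78.4, 13.6], [-78.1, -13.7]] [-98.5  -0.4]
[(np.float64(282.1915100500032), np.float64(158.68428232476742)), (np.float64(282.25371653132447), np.float64(138.63493401002137)), (np.float64(282.7100396478415), np.float64(144.11060288234847))]
```

View pics/w10.png

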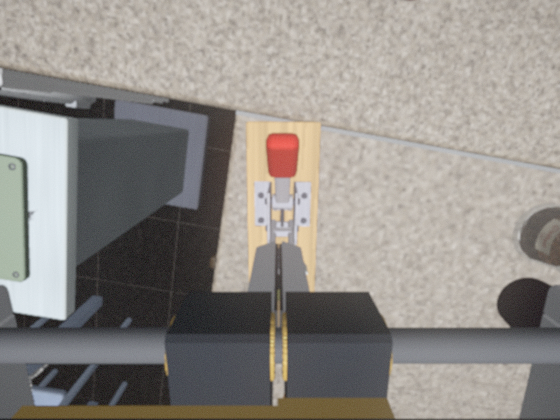

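The red grip at (282,155) is where the given geometry predicts it. Approach it, then follow the arc.

```bash
python3 -m pendant '[{"ax":0,"ay":0,"az":0,"dx":1.5,"dy":0,"dz":4,"claw":-1},{"ax":0,"ay":0,"az":0,"dx":2.2,"dy":0,"dz":9,"claw":-1},{"ax":0,"ay":0,"az":0,"dx":2.2,"dy":0,"dz":11,"claw":-1},{"ax":0,"ay":0,"az":0,"dx":2.2,"dy":0,"dz":11,"claw":-1},{"ax":0,"ay":0,"az":0,"dx":2.2,"dy":0,"dz":11,"claw":-1}]'; python3 -c "import st;st.rep(False)"; python3 -m pendant '[{"ax":0,"ay":0,"az":0,"dx":0.4,"dy":0,"dz":0.3,"claw":-1},{"ax":0,"ay":0,"az":0,"dx":0.8,"dy":0,"dz":0.6,"claw":-1},{"ax":0,"ay":0,"az":0,"dx":1.2,"dy":0,"dz":0.85,"claw":-1}]'; python3 -c "import st;st.rep(False)"
```

```text
clock: 19.25
position: [0.4495, 0.1539, 0.2034]
orientation: [-3.128, 0.001, 1.744]
force: [1.0, 0.0, -0.5]
gripper_width: 0.0005
grip_force: 0.0
19.25 tcp stand [-0.0714 -0.0011] 0.2034 F [0.1 1. ] -0.5
clock: 19.62
position: [0.447, 0.1661, 0.1949]
orientation: [-3.129, 0.003, 1.746]
force: [0.2, -4.2, 4.5]
gripper_width: 0.0003
grip_force: 2.7
19.625 tcp stand [-0.0839 -0.0015] 0.1949 F [ 4.1 -0.5] 4.5
```

```bash
python3 -m pendant '[{"ax":0,"ay":0,"az":0,"dx":0.6,"dy":0,"dz":0.45,"claw":-1},{"ax":0,"ay":0,"az":0,"dx":1.2,"dy":0,"dz":0.95,"claw":-1},{"ax":0,"ay":0,"az":0,"dx":1.85,"dy":0,"dz":1.6,"claw":-1},{"ax":0,"ay":0,"az":0,"dx":2.5,"dy":0,"dz":2.3,"claw":-1}]'; python3 -c "import st;st.rep(False)"
```

```text
clock: 20.12
position: [0.4426, 0.1915, 0.1718]
orientation: [-3.13, 0.001, 1.746]
force: [1.0, -2.7, 3.9]
gripper_width: 0.0007
grip_force: 2.5
20.125 tcp stand [-0.1096 -0.0016] 0.1718 F [2.8 0.6] 3.9
```

```bash
python3 -m pendant '[{"ax":0,"ay":0,"az":0,"dx":0.55,"dy":0,"dz":0.75,"claw":-1},{"ax":0,"ay":0,"az":0,"dx":1.05,"dy":0,"dz":1.55,"claw":-1},{"ax":0,"ay":0,"az":0,"dx":1.45,"dy":0,"dz":2.4,"claw":-1},{"ax":0,"ay":0,"az":0,"dx":1.8,"dy":0,"dz":3.2,"claw":-1}]'; python3 -c "import st;st.rep(False)"; python3 -m pendant '[{"ax":0,"ay":0,"az":0,"dx":0.2,"dy":0,"dz":0.5,"claw":-1},{"ax":0,"ay":0,"az":0,"dx":0.3,"dy":0,"dz":1,"claw":-1}]'; python3 -c "import st;st.rep(False)"
```

```text
clock: 20.62
position: [0.4383, 0.2092, 0.1384]
orientation: [-3.128, 0.001, 1.746]
force: [3.1, 0.1, 3.9]
gripper_width: 0.0005
grip_force: 2.2
20.625 tcp stand [-0.1277 -0.0029] 0.1384 F [0.4 3.1] 3.9
clock: 20.88
position: [0.4371, 0.2118, 0.1286]
orientation: [-3.127, 0.0, 1.746]
force: [3.0, -0.1, 6.5]
gripper_width: 0.0004
grip_force: 3.5
20.875 tcp stand [-0.1306 -0.0037] 0.1286 F [0.6 2.9] 6.5
```

```bash
python3 -m pendant '[{"ax":0,"ay":0,"az":0,"dx":0.1,"dy":0.1,"dz":0.5,"claw":-1},{"ax":0,"ay":0,"az":0,"dx":0.15,"dy":0.2,"dz":1,"claw":-1}]'; python3 -c "import st;st.rep(False)"; python3 -m pendant '[{"ax":0,"ay":0,"az":0,"dx":0.05,"dy":0,"dz":0.35,"claw":-1},{"ax":0,"ay":0,"az":0,"dx":0.05,"dy":0,"dz":0.7,"claw":-1}]'; python3 -c "import st;st.rep(False)"
```

```text
clock: 21.12
position: [0.437, 0.2139, 0.1184]
orientation: [-3.123, -0.001, 1.745]
force: [-2.9, 1.1, 8.4]
gripper_width: 0.0005
grip_force: 4.0
21.125 tcp stand [-0.1327 -0.0034] 0.1184 F [-1.6 -2.7] 8.4
clock: 21.38
position: [0.4369, 0.2148, 0.1113]
orientation: [-3.123, -0.002, 1.745]
force: [-0.7, 2.4, 6.6]
gripper_width: 0.0007
grip_force: 3.6
21.375 tcp stand [-0.1335 -0.0034] 0.1113 F [-2.5 -0.3] 6.6
```

```bash
for i in 1 2; do python3 -m pendant '[{"ax":0,"ay":0,"az":0,"dx":0,"dy":0,"dz":0.15,"claw":-1},{"ax":0,"ay":0,"az":0,"dx":0,"dy":0,"dz":0.3,"claw":-1}]' >/dev/null; python3 -c "import st;st.rep(False)"; done
```

```text
21.625 tcp stand [-0.1337 -0.0034] 0.1084 F [-3.1 -0.2] 6.7
21.875 tcp stand [-0.1337 -0.0035] 0.1052 F [-4.2  0.6] 4.9
```

```bash
python3 -m pendant '[{"ax":0,"ay":0,"az":0,"dx":0,"dy":0,"dz":0.1,"claw":-1},{"ax":0,"ay":0,"az":0,"dx":0,"dy":0,"dz":0.2,"claw":-1}]' >/dev/null; python3 -c "import st;st.rep(False)"; python3 -m pendant '[{"ax":0,"ay":0,"az":0,"dx":0,"dy":0,"dz":0.1,"claw":-1},{"ax":0,"ay":0,"az":0,"dx":0,"dy":0,"dz":0.15,"claw":-1}]' >/dev/null; python3 -c "import st;st.rep(False)"
```

```text
22.125 tcp stand [-0.1334 -0.0035] 0.1031 F [-4.4  0.3] 4.6
22.375 tcp stand [-0.1326 -0.0033] 0.1015 F [-3.6 -0.5] 4.0
```

```bash
python3 -m pendant '[{"ax":0,"ay":0,"az":0,"dx":0,"dy":0,"dz":0.1,"claw":-1},{"ax":0,"ay":0,"az":0,"dx":0,"dy":0,"dz":0.15,"claw":-1}]' >/dev/null; python3 -c "import st;st.rep(False)"; python3 -m pendant '[{"ax":0,"ay":0,"az":0,"dx":0,"dy":0,"dz":0.1,"claw":-1},{"ax":0,"ay":0,"az":0,"dx":0,"dy":0,"dz":0.15,"claw":-1}]' >/dev/null; python3 -c "import st;st.rep(False)"
```

```text
22.625 tcp stand [-0.1321 -0.003 ] 0.1001 F [-4.5 -1.1] 4.2
22.875 tcp stand [-0.1319 -0.0028] 0.0987 F [-1.5 -1.5] 2.7
```

```bash
python3 -m pendant '[{"ax":0,"ay":0,"az":0,"dx":0,"dy":0,"dz":0.1,"claw":-1},{"ax":0,"ay":0,"az":0,"dx":0,"dy":0,"dz":0.12,"claw":-1}]' >/dev/null; python3 -c "import st;st.rep(False)"; python3 -m pendant '[{"ax":0,"ay":0,"az":0,"dx":0,"dy":0,"dz":0.1,"claw":-1},{"ax":0,"ay":0,"az":0,"dx":0,"dy":0,"dz":0.12,"claw":-1}]' >/dev/null; python3 -c "import st;st.rep(False)"
```

```text
23.125 tcp stand [-0.1319 -0.0025] 0.0977 F [-0.1 -2.7] 3.6
23.375 tcp stand [-0.1319 -0.0022] 0.0967 F [ 0.2 -2.9] 1.4
```

```bash
python3 -m pendant '[{"ax":0,"ay":0,"az":0,"dx":0,"dy":0,"dz":0.1,"claw":-1},{"ax":0,"ay":0,"az":0,"dx":0,"dy":0,"dz":0.12,"claw":-1}]' >/dev/null; python3 -c "import st;st.rep(False)"; python3 -m pendant '[{"ax":0,"ay":0,"az":0,"dx":0,"dy":0,"dz":0.1,"claw":-1},{"ax":0,"ay":0,"az":0,"dx":0,"dy":0,"dz":0.12,"claw":-1}]' >/dev/null; python3 -c "import st;st.rep(False)"
```

```text
23.625 tcp stand [-0.132  -0.0021] 0.0955 F [ 1.4 -0.7] 2.9
23.875 tcp stand [-0.1321 -0.002 ] 0.0944 F [ 1.4 -1.3] 2.7
```

```bash
python3 -m pendant '[{"ax":0,"ay":0,"az":0,"dx":0,"dy":0,"dz":0.08,"claw":-1},{"ax":0,"ay":0,"az":0,"dx":0,"dy":0,"dz":0.08,"claw":-1}]' >/dev/null; python3 -c "import st;st.rep(False)"; python3 -m pendant '[{"ax":0,"ay":0,"az":0,"dx":0,"dy":0,"dz":0.08,"claw":-1},{"ax":0,"ay":0,"az":0,"dx":0,"dy":0,"dz":0.08,"claw":-1}]' >/dev/null; python3 -c "import st;st.rep(False)"
```

```text
24.125 tcp stand [-0.1321 -0.002 ] 0.0938 F [ 2.2 -1.3] 4.5
24.375 tcp stand [-0.1321 -0.0019] 0.0935 F [ 1.9 -1.2] 7.6
```

```bash
python3 -m pendant '[{"ax":0,"ay":0,"az":0,"dx":0,"dy":0,"dz":0.08,"claw":-1},{"ax":0,"ay":0,"az":0,"dx":0,"dy":0,"dz":0.08,"claw":-1}]' >/dev/null; python3 -c "import st;st.rep(False)"; python3 -m pendant '[{"ax":0,"ay":0,"az":0,"dx":0,"dy":0,"dz":0.04,"claw":-1},{"ax":0,"ay":0,"az":0,"dx":0,"dy":0,"dz":0.04,"claw":-1}]' >/dev/null; python3 -c "import st;st.rep(False)"
```

```text
24.625 tcp stand [-0.1321 -0.0018] 0.0932 F [ 2.9 -2.9] 9.8
24.875 tcp stand [-0.1321 -0.0018] 0.0931 F [ 2.8 -4.4] 11.9
```

Rigid stop: force goes to 12 N with no further travel. Release upward and look.

```bash
python3 -m pendant '[{"ax":0,"ay":0,"az":0,"dx":0,"dy":0,"dz":-0.5,"claw":-1},{"ax":0,"ay":0,"az":0,"dx":0,"dy":0,"dz":-4,"claw":-1},{"ax":0,"ay":0,"az":0,"dx":0,"dy":0,"dz":-9,"claw":-1},{"ax":0,"ay":0,"az":0,"dx":0,"dy":0,"dz":-15,"claw":-1},{"ax":0,"ay":0,"az":0,"dx":0,"dy":0,"dz":-15,"claw":-1}]'
python3 - <<'E'
from st import *
rep(False)
im=bot.capture("scene")
E=np.array([[.1668,-.986],[.986,.1668]]); O=np.array([.4625,.0837])
m=bot.camera_model("scene")
for n,x,z in (('grip@-9.5deg',-.1366,.064),('grip@-2',-.138,.077)): print(n,proj(m,np.r_[O+E.T@[x,0],z]))
for b,c,k in blobs(im,(24,70,50),(40,255,255),30): print(c,b)
cv2.imwrite("pics/v10.png",cv2.resize(im[200:310,215:345,::-1],(780,600) if 0 else (650,550),interpolation=2))
E
```

```text
clock: 25.5
position: [0.4438, 0.2158, 0.247]
orientation: [-3.138, -0.001, 1.746]
force: [-0.2, 0.8, -0.2]
gripper_width: 0.0004
grip_force: 0.0
25.5 tcp stand [-0.1333  0.0036] 0.247 F [-0.9 -0. ] -0.2
grip@-9.5deg (np.float64(247.75166849283065), np.float64(284.50156823929547))
grip@-2 (np.float64(247.26909808908476), np.float64(282.3727244745483))
[360.20754717 122.88679245] [352 117  17  14 106]
[287.2991453  241.85470085] [281 235  13  15 117]
```

View pics/v10.png

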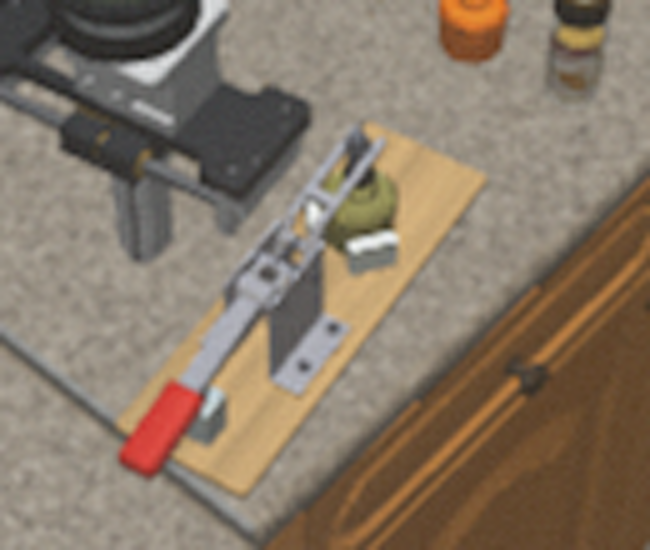

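The picture shows the handle down at about (165,425) on its stop block, the pad on the pot lid at (360,185), the pot in the nest, and the gripper clear.

```bash
python3 -c "
from cell import bot;print(bot.close_job())"
```

```text
the job is handed in; nothing more can be done
None
```

The job is handed in: the olive pot is home in the V nest, the clamp handle is down on its stop screw with the pad on the pot lid, the gripper is clear, no measured push exceeded about 14 N, and no verdict came back.

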